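# Seat the breadstick beaker in the pull-out bread station

## Robot

A 6-joint arm with a two-finger parallel gripper is mounted at the origin on the work surface. World frame = base frame: x ahead of the robot, y to its left, z up, the work surface at z = 0. Lengths are in m, angles in rad, forces in N, time in s.
With the tool pointing down it reaches from about 0.4 to 0.825 m from the base axis. Payload 7 kg.
Tool frame: the origin (TCP) lies between the finger pads; the fingertips stand robot.nose_length ahead of it and the grasp point (between the pads) lies 11 mm behind it (robot.nose_length is the distance from the TCP to the fingertips, in m); z points along the fingers, y is the line along which they close (so a half turn about z gives the same grasp; the last joint's range is limited). The gripper opens to 88 mm and grips with 3 to 60 N. Pads are 19 mm wide; open, the fingers measure 130 mm over their backs; the gripper's body (78 mm by 193 mm) begins 47 mm behind the grasp point.
Start: joints at [1.541, 0.359, 0.012, 0, -1.224, -0.288], TCP at [0.211, 0.641, 0.235] pointing down, gripper open.
Joint ranges: [-3.07, 3.07], [-1.43, 2.12], [-1.02, 1.25], [-3.03, 1.67], [-3.05, -0], [-3.03, 3.03]. Speed limits (rad/s): [2.39, 2.39, 3.01, 3.14, 3.14, 3.14].

## Interface

Orientations are given as a unit quaternion [w, x, y, z].
In Python, from cell import robot gives the robot as it stands. The module is installed in compiled form; this text tells all that it offers.
- The arm moves only by the shell command python3 -m handwheel 'ROWS' [OPENING] [FORCE]. ROWS is JSON, a list of rows, each a list of 6 numbers: the shift along the tool's x, y, z in units of 30 mm (1.0 is 30 mm), then the turn, a rotation vector about the tool's x, y, z in units of 8 degrees (1.0 is 8 degrees). A call has 1 to 8 rows; each row shifts and turns the commanded pose from where the row before left it, along the tool's axes as they then stand; what a row does not reach is not made up. A row lasts 1/10 s, in which the tool goes at most 50 mm and 8.59 degrees, less where a joint would pass 70% of its speed; a pose out of reach is approached as far as the arm can. A call is refused whole if a number of a shift passes 1 or a number of a turn 1, either way. A call with a gripper value outside its range is refused whole. OPENING is the opening in per cent of the stroke, from 0 (shut) to 100 (fully open), set as the call begins (- or left out, the last holds). The fingers move at their own pace and stop on an object; FORCE is the grip in N (left out, the last holds). Time passes only in rows, so rows that do not move let the fingers close. It gives the time, the measured TCP pose, the force, the opening and the grip force at its end, in the units of the state.
- robot.observe(): the state, without advancing time (a new reading comes with each control period).
- robot.grab_frame(name): name is "side" or "top" or "wrist"; returns the picture (480x640x3 uint8, red, green, blue); there is no depth.
- robot.calibration(name): a dict with "fx", "fy", "cx", "cy" (pixels), "cam_to_world" (4x4, takes a point from camera to world coordinates). Camera axes: x right, y down, z forward; pixel columns grow to the right and rows downward; lengths in m; the calibration is good to about 2 mm. A picture is of the moment at which its call begins: read the wrist's pose just before it. calibration takes no time and is no camera call; for the wrist camera it gives the pose at the moment of the call.
- robot.job_done(): hands the job in; it is judged then, once.
The state is a dict: "clock": time; "joints": joint angles; "qd": joint speeds; "effort": joint torques, N m; "tcp_pos": TCP position; "tcp_rot": TCP orientation; "ft_force": force on the tool from outside, world axes, zero at the start; "ft_torque": the same for the moment, N m; "gripper_width": finger opening in m; "grasp_force": force on a finger pad.
Only numpy, scipy, OpenCV 4.12 (cv2) and the standard library are available. Lean on these libraries where they do the work, as an engineer would, in place of code of your own. Each camera call takes 0.05 s, during which the arm holds its last target. There are 200 camera calls.

## Task

Pull the bread station's tray out to its stop, then set the empty tapered steel breadstick beaker upright in the tapered sleeve on the tray. Lower it in by hand until you feel the sleeve just take it, a light touch of a few newtons, and only then let go: do not drop it in or press it so that it wedges, because guests must be able to lift it out. Leave the tray out and the other things on the counter as they are.

Things in the scene. Friction and masses are not known exactly. Their poses are not given: they have to be found in the camera images.
- station: Bread station, fixed to the counter: dark wooden housing 260 deep (x), 280 wide (y), 150 high, open at the front, with a white slab and three rolls on its top (up to 200 high, starting 105 behind the front edge). Origin on the counter under the middle of its front edge; its x axis points away from the robot into the housing, y to the left, z up. The tray belongs to it.
- tray (a joint): How far the tray is pulled out of the station, in m: 0 shut, 0.16 at its stop; it moves along the station's -x. It slides with about 2.5 N of friction and stays where it is left. Its front panel is 250 wide, 18 thick, and reaches 126 above the counter.
- handle (a point): Middle of the tray's handle, a level round steel bar 10 thick and 140 long along the station's y, 112 above the counter. The bar's centre is 48 in front of the panel, so 43 are free between bar and panel for fingers from above. It has the station's axes and moves with the tray.
- holder_axis (a point): Point on the upright axis of the holder on the tray, 12 above the counter and 98 behind the panel's front face; station's axes, moves with the tray. The holder stands anywhere across the tray: steel feet and ring (88 across) carrying, on the same axis, a black plastic sleeve: an open tapered tube 30 high, inside diameter 59 at the mouth, 52 at the lower lip, wall 4.
- sleeve_lowest (a point): Point on the holder's axis 59 above the counter: the lowest place the sleeve's lower lip can have. The stiff sleeve is set 0 to 24 higher than that each time (mouth 89 to 113 above the counter); this is not reported: feel for it. The beaker bears in it with its foot 30 to 42 below the lower lip (17 to 53 above the counter), 48 to 60 of it standing above the mouth.
- beaker: The tapered steel beaker, open at the top, standing upright on the counter: 120 high, outside diameter 44 at the foot and 66 at the rim, straight-sided cone, wall 3, mass 0.22 to 0.36 kg. Origin at the centre of its underside, z up its axis.
- canister: A straight-sided steel canister, otherwise like the beaker: 64 across from top to bottom, 120 high. It does not belong in the sleeve; leave it. Origin at the centre of its underside. Beaker and canister stand on either side of the station, whichever way round.
- jar: Closed glass jar, 68 across, 100 high, bystander. Origin at the centre of its underside.
- mug: White mug, 80 across, 90 high, bystander. Origin at the centre of its underside.
- mill: Wooden pepper mill, 54 across, 143 high, bystander. Origin at the centre of its underside.
- loaf: Round loaf on the white board, 144 across, bystander. Origin at the centre of its underside.
Not all that is in view belongs to the job. Leave any green look-alike of the beaker alone.

How it is judged:
On the way, in this order (a step that is already met when the one before it is completed fails the run):
1. the tray is pulled out to its stop (value of joint tray above 0.15 m), for 0.1 s.
2. the beaker, still held, has been lowered until the sleeve bears it (contact force between beaker and station above 0.4 N and contact force between the fingers and beaker above 0.4 N and horizontal distance between beaker and holder_axis below 0.006 m and z of beaker in the frame of station below 0.06 m and linear speed of beaker below 0.03 m/s), for 0.1 s.
At the end, for the whole second after the job is handed in: The tray is out to within 10 mm of its stop; the beaker stands released and at rest in the sleeve, upright within 0.06 rad, centred on the holder within 5 mm, its underside less than 60 mm above the counter, its weight borne by the sleeve (value of joint tray above 0.15 m and horizontal distance between beaker and holder_axis below 0.005 m and z of beaker in the frame of station below 0.06 m and angle between beaker's own z axis and vertical below 0.06 rad and contact force between beaker and station above 0.8 N and linear speed of beaker below 0.02 m/s); the robot touches nothing.
It fails at once if the beaker is pressed or dropped into the station with more than 22 N of contact force in all (its weight alone gives about 7) (contact force between beaker and station above 22 N).
It fails at once if a bystander is moved by more than 30 mm (distance of any of canister, jar, mug, mill, loaf from where it was at the start of the episode above 0.03 m).
It also fails if it takes over 64 s, if anything falls off the work surface, if the arm or the gripper's body presses on something with over 40 N, if the wrist force passes 120 N, or if a joint passes its speed limit or range.

## Working session

There is one attempt and no reset: what is moved stays moved. The work goes in short steps, Python scripts to look and compute and a shell command to move; the robot and the scene stay as the last step left them, time stands still between calls to the robot, and variables do not carry over. Pictures are saved under pics/ and viewed, at most 11 in all, crops included, and the job is handed in when it is done.

```bash
mkdir -p pics; python3 - <<'E'
from cell import robot
import cv2, numpy as np
np.set_printoptions(precision=4,suppress=True)
for n in ("side","top"):
    f=robot.grab_frame(n); cv2.imwrite(f"pics/{n}0.png",f[...,::-1])
    c=robot.calibration(n); print(n,c['fx'],c['fy'],c['cx'],c['cy']); print(np.array(c['cam_to_world']))
s=robot.observe(); print(s, robot.nose_length)
E
```

```text
side 572.7675878711839 572.7675878711839 321.2181156977866 243.8889308023348
[[-0.1202  0.9459 -0.3014  1.0415]
 [ 0.9927  0.1137 -0.0391  0.0132]
 [-0.0027 -0.3039 -0.9527  1.4968]
 [ 0.      0.      0.      1.    ]]
top 444.6162959112938 444.6162959112938 316.79293306982964 236.68127540990025
[[ 0.0064 -0.9956  0.0933  0.4528]
 [-1.     -0.0069 -0.005  -0.024 ]
 [ 0.0056 -0.0933 -0.9956  1.4498]
 [ 0.      0.      0.      1.    ]]
{'clock': 0.1, 'joints': array([ 1.5411,  0.3593,  0.0112, -0.0003, -1.2241, -0.2881]), 'qd': array([-0.0004, -0.0019,  0.002 ,  0.0004,  0.0007, -0.0008]), 'effort': array([ -0.0014, -58.4162,  29.3754,   7.0154,   0.0102,  -0.0001]), 'tcp_pos': array([0.2108, 0.6408, 0.2337]), 'tcp_rot': array([ 0.0008,  0.9874, -0.1583, -0.    ]), 'ft_force': array([0.4012, 0.06  , 0.8499]), 'ft_torque': array([ 0.0134, -0.0191, -0.009 ]), 'grasp_force': 0.0, 'gripper_width': 0.08767503502905692} 0.008
```

View pics/top0.png

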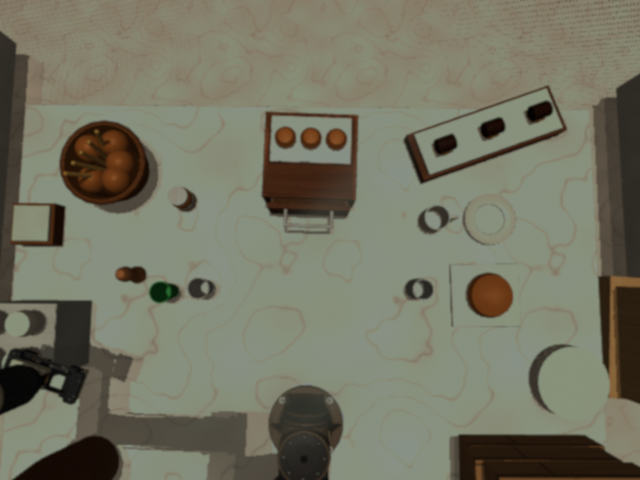

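View pics/side0.png

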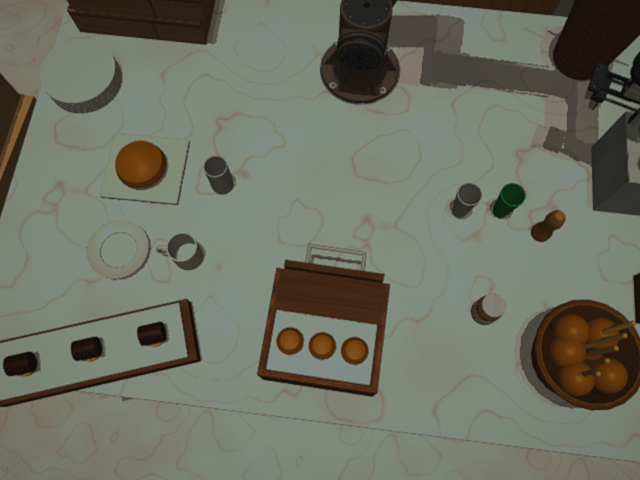

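The top view shows the station at about (310,165) and the handle at (308,228). There are two steel cups, at (202,288) and (418,289), which are (467,200) and (219,175) in the side view. A green look-alike stands at (164,292). I'll enlarge the two steel cups to tell taper from cylinder.

```bash
cat > h.py <<'E'
import numpy as np, cv2
from cell import robot
from scipy.spatial.transform import Rotation as R
np.set_printoptions(precision=4,suppress=True)
def ray(n,u,v,c=None):
    c=c or robot.calibration(n); T=np.array(c['cam_to_world'])
    d=T[:3,:3]@[(u-c['cx'])/c['fx'],(v-c['cy'])/c['fy'],1]; return T[:3,3],d
def atz(n,u,v,z,c=None):
    o,d=ray(n,u,v,c); return o+d*(z-o[2])/d[2]
def proj(n,p,c=None):
    c=c or robot.calibration(n); T=np.array(c['cam_to_world'])
    q=T[:3,:3].T@(np.array(p)-T[:3,3]); return c['fx']*q[0]/q[2]+c['cx'],c['fy']*q[1]/q[2]+c['cy']
def Rt(s): 
    w,x,y,z=s['tcp_rot']; return R.from_quat([x,y,z,w])
def to(goal):  # shift to goal in tool axes, units of 30 mm
    s=robot.observe(); print('tcp',s['tcp_pos'],'units',Rt(s).inv().apply(np.array(goal)-s['tcp_pos'])/0.03)
E
python3 - <<'E'
from h import *
a=cv2.imread('pics/side0.png');b=cv2.imread('pics/top0.png')
k=lambda i,u,v:cv2.resize(i[v-30:v+30,u-40:u+40],(400,300),interpolation=cv2.INTER_CUBIC)
cv2.imwrite('pics/c1.png',np.vstack([np.hstack([k(a,480,200),k(a,219,175)]),np.hstack([k(a,337,262),k(b,308,215)])]))
for n,L in dict(top=[(285,222),(333,223),(264,206),(353,209)]).items():
    for p in L: print(n,p,atz(n,*p,.117))
for p in [(202,284),(418,284),(201,289)]: print(p,atz('top',*p,.12))
for p in [(469,190),(214,162)]: print(p,atz('side',*p,.12))
E
```

```text
top (285, 222) [0.6216 0.0656 0.117 ]
top (333, 223) [ 0.6195 -0.0794  0.117 ]
top (264, 206) [0.6699 0.1298 0.117 ]
top (353, 209) [ 0.6627 -0.1399  0.117 ]
(202, 284) [0.4339 0.3094 0.12  ]
(418, 284) [ 0.438 -0.333  0.12 ]
(201, 289) [0.4191 0.3119 0.12  ]
(469, 190) [0.4141 0.3204 0.12  ]
(214, 162) [ 0.414  -0.3522  0.12  ]
```

View pics/c1.png

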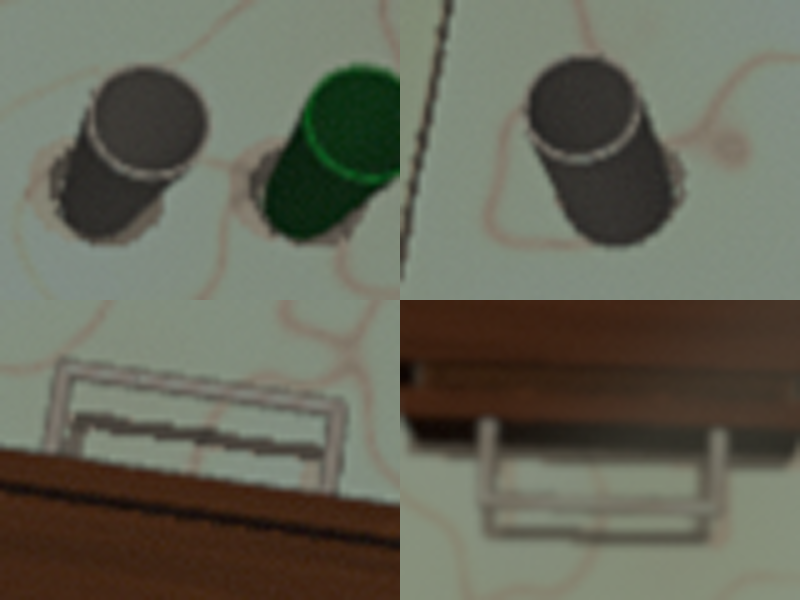

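The left cup, at (467,200) in the side view, narrows towards its foot: about 120 px at the rim and 80 px at the foot in the crop. That makes it the beaker. The right cup at (219,175) is straight-sided, so it is the canister, and the green look-alike stands right beside the beaker.

```bash
python3 - <<'E'
from h import *
for n,A,B in [('side',(309.4,245.4),(365.4,253)),('top',(285,224.4),(331.6,226.6))]:
    a,b=atz(n,*A,.112),atz(n,*B,.112); print(n,a,b,'mid',(a+b)/2,'yaw',np.degrees(np.arctan2(a[1]-b[1],a[0]-b[0]))-90*0, np.linalg.norm(a-b))
    
print('beaker',atz('side',469.6,194.4,.12),'green',atz('side',440+352/5,170+122/5,.12), 'canister',atz('side',179+184/5,145+108/5,.12))
s=robot.observe();print(Rt(s).as_matrix())
E
```

```text
side [ 0.6109 -0.0729  0.112 ] [0.614 0.07  0.112] mid [ 0.6125 -0.0015  0.112 ] yaw -91.23857636962555 0.14294227821218952
top [0.6149 0.0658 0.112 ] [ 0.6092 -0.0754  0.112 ] mid [ 0.612  -0.0048  0.112 ] yaw 87.68459645685095 0.14130693143454787
beaker [0.4263 0.3225 0.12  ] green [0.4137 0.4274 0.12  ] canister [ 0.4266 -0.3452  0.12  ]
[[ 0.9499 -0.3125 -0.0003]
 [-0.3125 -0.9499 -0.0015]
 [ 0.0002  0.0015 -1.    ]]
```

```bash
python3 -m handwheel '[[0.5,0.7,0,0,0,-0.7],[0.5,0.9,0,0,0,-0.7],[0.6,1,0,0,0,-0.65],[0.65,1,0,0,0,0],[0.65,1,0,0,0,0],[0.65,1,0,0,0,0],[0.65,1,0,0,0,0],[0.65,1,0,0,0,0]]' 0 20; python3 -m handwheel '[[0.65,1,0,0,0,0],[0.65,1,0,0,0,0],[0.65,1,0,0,0,0],[0.65,1,0,0,0,0],[0.65,1,0,0,0,0],[0.65,1,0,0,0,0],[0.65,1,0,0,0,0],[0.4,0.6,0,0,0,0]]'
python3 -c "
from h import *
to([.634,-.003,.15]);print(Rt(robot.observe()).as_matrix())"
```

```text
clock: 0.9
tcp_pos: [0.3347, 0.4004, 0.2344]
tcp_rot: [0.0, 1.0, -0.016, -0.0]
ft_force: [0.7, 1.3, -0.4]
gripper_width: 0.0291
grasp_force: 0.0
clock: 1.7
tcp_pos: [0.4761, 0.1673, 0.2343]
tcp_rot: [0.0, 1.0, -0.016, -0.0]
ft_force: [0.5, 0.5, 0.8]
gripper_width: 0.0004
grasp_force: 0.0
tcp [0.4761 0.1673 0.2343] units [5.4492 5.5007 2.8111]
[[ 0.9995 -0.0328 -0.0005]
 [-0.0328 -0.9995 -0.0004]
 [-0.0004  0.0004 -1.    ]]
```

```bash
python3 -m handwheel '[[0.9,0.9,0,0,0,0],[0.9,0.9,0,0,0,0],[0.9,0.9,0,0,0,0],[0.9,0.9,0,0,0,0],[0.9,0.9,0,0,0,0],[0.9,0.9,0,0,0,0],[0,0.1,0,0,0,0],[0,0,0,0,0,0]]'
python3 - <<'E'
from h import *
import pickle
c=robot.calibration('wrist');f=robot.grab_frame('wrist');cv2.imwrite('pics/w1.png',f[...,::-1]);pickle.dump(c,open('w1.pkl','wb'))
to([.634,-.003,.15]); print(np.array(c['cam_to_world']))
E
```

```text
clock: 2.5
tcp_pos: [0.632, -0.0017, 0.2334]
tcp_rot: [0.0, 1.0, -0.017, -0.001]
ft_force: [-0.8, -0.1, 0.3]
gripper_width: 0.0003
grasp_force: 0.0
tcp [ 0.6317 -0.0009  0.2338] units [0.0817 0.0668 2.7933]
[[-0.0338 -0.9591 -0.2809  0.7077]
 [-0.9994  0.0327  0.0089 -0.0038]
 [ 0.0007  0.2811 -0.9597  0.3832]
 [ 0.      0.      0.      1.    ]]
```

View pics/w1.png

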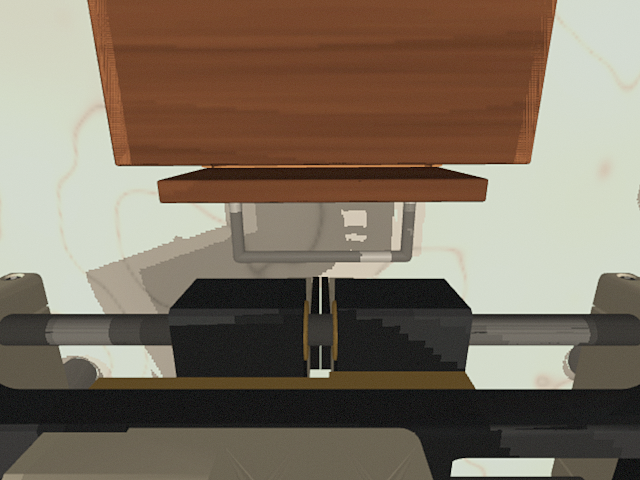

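The wrist view shows the handle bar from (238,257) to (410,257). The panel's top front edge runs from (159,202) to (486,202), and the housing front edge is at v=164.

```bash
python3 - <<'E'
from h import *
import pickle
c=pickle.load(open('w1.pkl','rb'))
for p,z in [((238,257),.112),((410,257),.112),((159,202),.126),((486,202),.126),((117,164),.15),((531,163),.15)]: print(p,atz('',*p,z,c))
E
```

```text
(238, 257) [0.6141 0.0681 0.112 ]
(410, 257) [ 0.6091 -0.0764  0.112 ]
(159, 202) [0.6651 0.12   0.126 ]
(486, 202) [ 0.6567 -0.1287  0.126 ]
(117, 164) [0.6956 0.1322 0.15  ]
(531, 163) [ 0.6869 -0.1444  0.15  ]
```

```bash
python3 -m handwheel '[[0.18,0.05,1,0,0,0],[0,0,1,0,0,0],[0,0,0.9,0,0,0],[0,0,0.8,0,0,0],[0,0,0.6,0,0,0],[0,0,0.2,0,0,0],[0,0,0,0,0,0]]'; python3 -m handwheel '[[-0.2,0,0,0,0,0],[-0.3,0,0,0,0,0],[-0.3,0,0,0,0,0],[-0.3,0,0,0,0,0],[-0.3,0,0,0,0,0],[-0.3,0,0,0,0,0],[-0.3,0,0,0,0,0],[-0.3,0,0,0,0,0]]'
```

```text
clock: 3.25
tcp_pos: [0.6369, -0.0016, 0.0993]
tcp_rot: [0.0, 1.0, -0.015, -0.001]
ft_force: [0.5, -0.2, 1.2]
gripper_width: 0.0004
grasp_force: 0.0
clock: 4.05
tcp_pos: [0.5679, -0.0002, 0.0998]
tcp_rot: [0.0, 1.0, -0.016, 0.0]
ft_force: [2.9, 0.7, 2.9]
gripper_width: 0.0005
grasp_force: 1.5
```

```bash
python3 -m handwheel '[[-0.35,0,0,0,0,0],[-0.4,0,0,0,0,0],[-0.4,0,0,0,0,0],[-0.4,0,0,0,0,0],[-0.4,0,0,0,0,0],[-0.4,0,0,0,0,0],[-0.3,0,0,0,0,0],[-0.2,0,0,0,0,0]]'; python3 -m handwheel '[[-0.15,0,0,0,0,0],[-0.15,0,0,0,0,0],[-0.1,0,0,0,0,0],[-0.1,0,0,0,0,0],[0,0,0,0,0,0]]'
```

```text
clock: 4.85
tcp_pos: [0.4818, 0.0024, 0.0994]
tcp_rot: [0.0, 1.0, -0.016, -0.0]
ft_force: [2.5, -2.0, -0.9]
gripper_width: 0.0008
grasp_force: 1.5
clock: 5.35
tcp_pos: [0.48, 0.0047, 0.1018]
tcp_rot: [-0.001, 1.0, -0.014, 0.011]
ft_force: [47.8, -17.6, -32.5]
gripper_width: 0.0005
grasp_force: 24.2
```

```bash
python3 -m handwheel '[[0.3,0,0,0,0,0],[0.3,0,0,0,0,0],[0.2,0,0,0,0,0],[0,0,0,0,0,0]]'; python3 -m handwheel '[[0,0,-0.7,0,0,0],[0,0,-1,0,0,0],[0,0,-1,0,0,0],[0,0,-1,0,0,0],[0,0,-1,0,0,0],[0,0,-0.5,0,0,0],[0,0,0,0,0,0]]'
python3 - <<'E'
from h import *
import pickle
c=robot.calibration('wrist');f=robot.grab_frame('wrist');cv2.imwrite('pics/w2.png',f[...,::-1]);pickle.dump(c,open('w2.pkl','wb'))
E
```

```text
clock: 5.75
tcp_pos: [0.4919, 0.0022, 0.099]
tcp_rot: [0.0, 1.0, -0.016, -0.001]
ft_force: [-0.3, -0.2, 0.6]
gripper_width: 0.0004
grasp_force: 0.0
clock: 6.45
tcp_pos: [0.4925, 0.0025, 0.2578]
tcp_rot: [-0.001, 1.0, -0.016, 0.002]
ft_force: [0.3, -0.7, -1.4]
gripper_width: 0.0006
grasp_force: 0.0
```

View pics/w2.png

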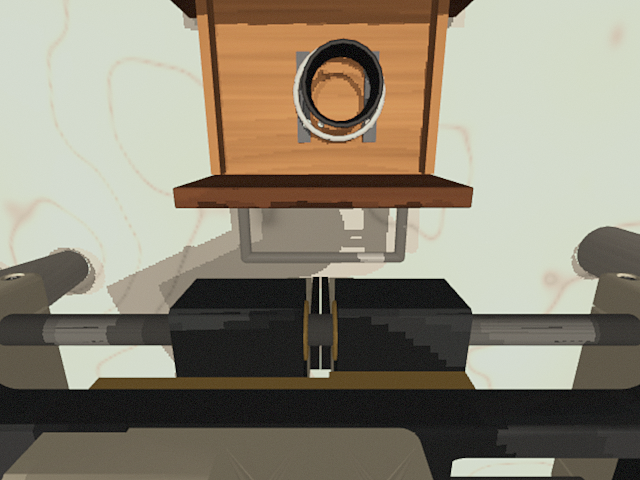

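The tray is out. The bar runs from (246,257) to (402,257) and the panel edge from (174,207) to (472,207). The sleeve mouth is centred near (343,84) with the steel ring around it at about (339,96), so the holder sits right of the tray's middle.

```bash
python3 - <<'E'
from h import *
import pickle
c=pickle.load(open('w2.pkl','rb'))
for p,z in [((246,257),.112),((402,257),.112),((174,207),.126),((472,207),.126)]: print(p,atz('',*p,z,c))
for z in (.089,.101,.113):
    l,r=atz('',302,84,z,c),atz('',384,84,z,c); print(z,(l+r)/2,np.linalg.norm(l-r), 'n/f',atz('',343,39,z,c),atz('',343,128,z,c))
f=cv2.imread('pics/w2.png')[20:160,250:430]; cv2.imwrite('pics/c2.png',cv2.resize(f,None,fx=4.4,fy=4.2,interpolation=cv2.INTER_CUBIC)[:600,:800])
E
```

```text
(246, 257) [0.4665 0.0717 0.112 ]
(402, 257) [ 0.4621 -0.0711  0.112 ]
(174, 207) [0.5173 0.1245 0.126 ]
(472, 207) [ 0.5095 -0.1247  0.126 ]
0.089 [ 0.6129 -0.0205  0.089 ] 0.07049768658789966 n/f [ 0.6474 -0.0209  0.089 ] [ 0.5769 -0.02    0.089 ]
0.101 [ 0.6112 -0.0197  0.101 ] 0.06784573167454351 n/f [ 0.6444 -0.0201  0.101 ] [ 0.5766 -0.0193  0.101 ]
0.113 [ 0.6095 -0.0189  0.113 ] 0.06519377676118736 n/f [ 0.6414 -0.0193  0.113 ] [ 0.5762 -0.0185  0.113 ]
```

View pics/c2.png

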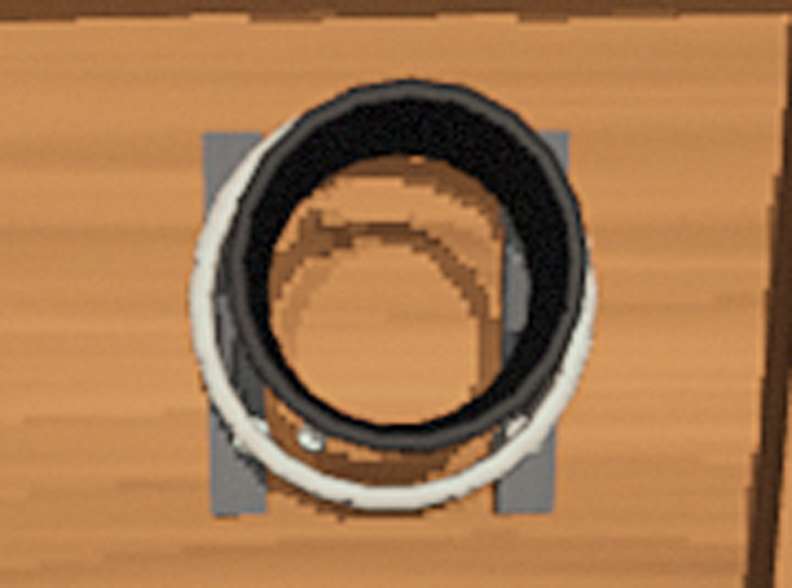

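```bash
python3 -m handwheel '[[-0.2,-0.8,0,0,0,0],[-0.25,-1,0,0,0,0],[-0.25,-1,0,0,0,0],[-0.25,-1,0,0,0,0],[-0.25,-1,0,0,0,0],[-0.25,-1,0,0,0,0],[-0.25,-1,0,0,0,0],[-0.25,-1,0,0,0,0]]' 100 20;  python3 -m handwheel '[[-0.25,-1,0,0,0,0],[-0.25,-1,0,0,0,0],[-0.4,-1,0,0,0,0],[-0.1,-0.25,0,0,0,1],[0,0,0,0,0,1],[0,0,0,0,0,1],[0,0,0,0,0,1],[0,0,0,0,0,1]]'
python3 - <<'E'
from h import *
import pickle
s=robot.observe();c=robot.calibration('wrist');f=robot.grab_frame('wrist');cv2.imwrite('pics/w3.png',f[...,::-1]);pickle.dump((c,s),open('w3.pkl','wb'))
print(s['joints'],s['tcp_pos']);print(Rt(s).as_matrix())
E
```

```text
clock: 7.3
tcp_pos: [0.4396, 0.2386, 0.254]
tcp_rot: [0.001, 1.0, -0.016, -0.001]
ft_force: [1.2, -0.6, 0.4]
gripper_width: 0.0589
grasp_force: 0.0
clock: 8.1
tcp_pos: [0.4132, 0.3357, 0.2537]
tcp_rot: [0.002, 0.933, -0.359, -0.001]
ft_force: [0.8, -0.2, -0.2]
gripper_width: 0.0878
grasp_force: 0.0
[ 1.0503  0.1128 -0.2689 -0.0007 -1.1923 -0.2146] [0.4132 0.3357 0.2537]
[[ 0.7416 -0.6709 -0.0021]
 [-0.6709 -0.7416 -0.0024]
 [ 0.      0.0032 -1.    ]]
```

View pics/w3.png

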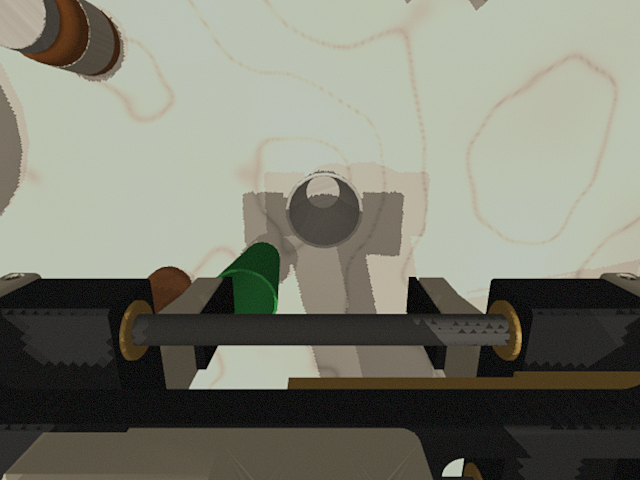

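The beaker's rim is centred at (324,210). The green look-alike is at the lower left, with its rim at about (250,285).

```bash
python3 - <<'E'
from h import *
import pickle
c,s=pickle.load(open('w3.pkl','rb'))
pts=[atz('',*p,.12,c) for p in [(324.5,171),(324.5,248),(287,210),(362,210)]]
b=np.mean(pts,0); print(b,np.linalg.norm(pts[0]-pts[1]),np.linalg.norm(pts[2]-pts[3]))
print('green in tool',Rt(s).inv().apply(np.array([.4137,.4274,.12])-b))
to([b[0],b[1],.089])
E
```

```text
[0.4232 0.3213 0.12  ] 0.06614007072405732 0.06332933771168228
green in tool [-0.0782 -0.0724 -0.0002]
tcp [0.4132 0.3356 0.2538] units [0.5675 0.1108 5.493 ]
```

```bash
python3 -m handwheel '[[0.3,0.1,0,0,0,0],[0.27,0,0.5,0,0,0],[0,0,1,0,0,0],[0,0,1,0,0,0],[0,0,1,0,0,0],[0,0,1,0,0,0],[0,0,0.7,0,0,0],[0,0,0.3,0,0,0]]'; python3 -m handwheel '[[0,0,0,0,0,0],[0,0,0,0,0,0],[0,0,0,0,0,0],[0,0,0,0,0,0],[0,0,0,0,0,0],[0,0,0,0,0,0]]' 60 20
```

```text
clock: 8.95
tcp_pos: [0.424, 0.3208, 0.088]
tcp_rot: [0.002, 0.935, -0.355, -0.001]
ft_force: [0.1, 0.3, 0.5]
gripper_width: 0.0876
grasp_force: 0.0
clock: 9.55
tcp_pos: [0.4252, 0.3231, 0.0917]
tcp_rot: [-0.001, 0.934, -0.357, 0.0]
ft_force: [-1.9, -2.3, 6.3]
gripper_width: 0.0655
grasp_force: 20.0
```

```bash
python3 -m handwheel '[[0,0,-0.2,0,0,0],[0,0,-0.4,0,0,0],[0,0,-0.6,0,0,0],[0,0,-0.8,0,0,0],[0,0,-0.8,0,0,0],[0,0,-0.8,0,0,0],[0,0,-0.8,0,0,0],[0,0,-0.4,0,0,0]]' 
python3 - <<'E'
from h import *
import pickle
s=robot.observe();c=robot.calibration('wrist');f=robot.grab_frame('wrist');pickle.dump((c,s),open('w4.pkl','wb'))
g=robot.grab_frame('side'); cv2.imwrite('pics/w4.png',np.hstack([cv2.resize(f[140:400,150:500,::-1],(400,300)),cv2.resize(g[130:250,400:560,::-1],(400,300),interpolation=cv2.INTER_CUBIC)]))
print(s['tcp_pos'],s['ft_force'],s['gripper_width'])
b=to([.611,-.0195,.2537])
E
```

```text
clock: 10.35
tcp_pos: [0.4254, 0.3233, 0.2375]
tcp_rot: [-0.002, 0.934, -0.357, 0.001]
ft_force: [0.4, 0.6, -2.0]
gripper_width: 0.065
grasp_force: 20.0
[0.4254 0.3233 0.2375] [ 0.3536  0.5855 -2.0076] 0.0649821302742886
tcp [0.4254 0.3235 0.2366] units [12.2318  4.3964 -0.5933]
```

View pics/w4.png

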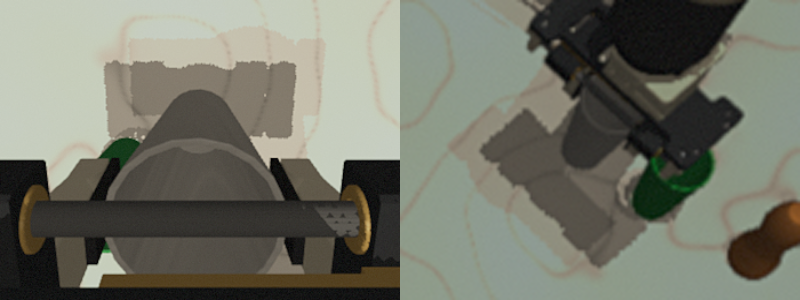

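```bash
python3 - <<'E'
from h import *
import pickle
c,s=pickle.load(open('w4.pkl','rb'))
M=Rt(s).as_matrix(); t=s['tcp_pos']
for dz in (.0857,.0917,.0977):
    for off in (0,.005,-.005):
        P=lambda x,y,z: t+np.array([0,0,z-dz])+M[:,0]*x+M[:,1]*y
        foot=[proj('',P(off+.022*np.cos(a),.022*np.sin(a),0),c) for a in np.linspace(0,6.28,60)]
        rim=[proj('',P(.033*np.cos(a),.033*np.sin(a),.12),c) for a in np.linspace(0,6.28,60)]
        f,r=np.array(foot),np.array(rim)
        print(dz,off,'foot top v',f[:,1].min(),'rim v',r[:,1].min(),'rim u',r[:,0].min(),r[:,0].max())
E
```

```text
0.0857 0 foot top v 217.15242471505135 rim v 260.88585547764455 rim u 234.74637749925222 405.9854739261271
0.0857 0.005 foot top v 210.1859164585755 rim v 260.88585547764455 rim u 234.74637749925222 405.9854739261271
0.0857 -0.005 foot top v 224.03877718532794 rim v 260.88585547764455 rim u 234.74637749925222 405.9854739261271
0.0917 0 foot top v 215.3204148974531 rim v 255.40914654346167 rim u 238.3790668125547 402.42086673356937
0.0917 0.005 foot top v 208.5069871216382 rim v 255.40914654346167 rim u 238.3790668125547 402.42086673356937
0.0917 -0.005 foot top v 222.05726732282423 rim v 255.40914654346167 rim u 238.3790668125547 402.42086673356937
0.0977 0 foot top v 213.57195783242352 rim v 250.40213826807914 rim u 241.71872379670185 399.1438383346437
0.0977 0.005 foot top v 206.90505417200842 rim v 250.40213826807914 rim u 241.71872379670185 399.1438383346437
0.0977 -0.005 foot top v 220.16563216630465 rim v 250.40213826807914 rim u 241.71872379670185 399.1438383346437
```

The beaker hangs upright: the foot's front edge at v≈218 and the rim at v≈260 match the vertical prediction. It sits about 2.5 mm behind the TCP in tool x.

```bash
python3 -m handwheel '[[0,0,-0.2,0,0,-0.8],[0,0,-0.2,0,0,-1],[0,0,-0.2,0,0,-1],[0,0,0,0,0,-1],[0,0,0,0,0,-1],[0,0,0,0,0,-0.2],[0.3,0.5,0,0,0,0],[0.5,0.8,0,0,0,0]]';  python3 -m handwheel '[[0.55,0.9,0,0,0,0],[0.55,0.9,0,0,0,0],[0.55,0.9,0,0,0,0],[0.55,0.9,0,0,0,0],[0.55,0.9,0,0,0,0],[0.55,0.9,0,0,0,0],[0.55,0.9,0,0,0,0],[0.55,0.9,0,0,0,0]]'; python3 -m handwheel '[[0.5,0.9,0,0,0,0],[0.4,0.7,0,0,0,0],[0.3,0.5,0,0,0,0],[0.1,0.2,0,0,0,0],[0,0,0,0,0,0]]'
python3 - <<'E'
from h import *
to([.6133,-.0195,.24])
s=robot.observe();print(s['ft_force'],np.degrees(2*np.arctan2(s['tcp_rot'][2],s['tcp_rot'][1])),Rt(s).as_matrix()[:,2],s['gripper_width'])
E
```

```text
clock: 11.25
tcp_pos: [0.4471, 0.2832, 0.2514]
tcp_rot: [0.0, 1.0, -0.016, -0.001]
ft_force: [0.5, -0.4, -3.2]
gripper_width: 0.0651
grasp_force: 20.0
clock: 12.05
tcp_pos: [0.5728, 0.0617, 0.2514]
tcp_rot: [0.0, 1.0, -0.017, -0.001]
ft_force: [-0.1, 1.2, -2.9]
gripper_width: 0.0652
grasp_force: 20.0
clock: 12.55
tcp_pos: [0.6093, -0.0079, 0.2514]
tcp_rot: [0.0, 1.0, -0.017, -0.001]
ft_force: [0.3, 0.7, -3.3]
gripper_width: 0.0652
grasp_force: 20.0
tcp [ 0.6093 -0.0079  0.2514] units [0.1461 0.382  0.3798]
[ 0.298   0.7025 -3.2749] -1.9906283309276327 [-0.0018 -0.0003 -1.    ] 0.06523651195001505
```

```bash
python3 -m handwheel '[[0.1,0.2,0,0,0,0],[0.05,0.18,0.1,0,0,0],[0,0,0.4,0,0,0],[0,0,0.4,0,0,0],[0,0,0.2,0,0,0],[0,0,0,0,0,0]]'
python3 - <<'E'
from h import *
import pickle
s=robot.observe();c=robot.calibration('wrist');f=robot.grab_frame('wrist');pickle.dump((c,s),open('w5.pkl','wb'))
g=robot.grab_frame('side'); cv2.imwrite('pics/w5.png',np.hstack([cv2.resize(f[90:390,120:520,::-1],(400,300)),cv2.resize(g[170:290,260:420,::-1],(400,300),interpolation=cv2.INTER_CUBIC)]))
to([.6133,-.0195,.2117])
E
```

```text
clock: 13.15
tcp_pos: [0.6128, -0.0187, 0.2178]
tcp_rot: [0.0, 1.0, -0.016, -0.001]
ft_force: [0.6, -0.3, -3.7]
gripper_width: 0.0651
grasp_force: 20.0
tcp [ 0.6138 -0.0187  0.2195] units [-0.0142  0.0283  0.2585]
```

View pics/w5.png

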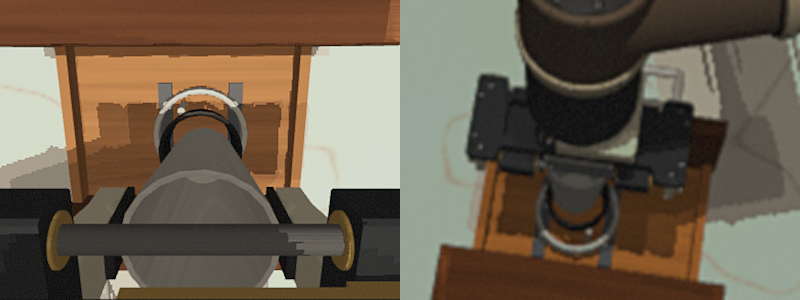

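The beaker's foot is over the sleeve. The mouth rim spans about u=280..366 with its top at v≈198 in the full frame.

```bash
python3 - <<'E'
from h import *
import pickle
c,s=pickle.load(open('w5.pkl','rb'))
a=np.linspace(0,6.28,90)
for z in (.095,.100,.105,.110):
    m=np.array([proj('',[.6108+.0335*np.cos(t),-.0195+.0335*np.sin(t),z],c) for t in a]); print(z,'top v',m[:,1].min(),'u',m[:,0].min(),m[:,0].max())
t0=s['tcp_pos'];f=np.array([proj('',[t0[0]-.0025+.022*np.cos(t),t0[1]+.022*np.sin(t),t0[2]-.0917],c) for t in a]);print('foot',f.min(0),f.max(0))
E
python3 - <<'E'
import cv2
f=cv2.imread('pics/w5.png')[60:180,120:280]; cv2.imwrite('pics/c5.png',cv2.resize(f,None,fx=4,fy=4,interpolation=cv2.INTER_CUBIC))
E
```

```text
0.095 top v 195.22781391427353 u 280.98606142729096 361.80913262078803
0.1 top v 196.25431567125534 u 280.31873592176 362.5358961079306
0.105 top v 197.31807068977398 u 279.62797843632694 363.28816401659356
0.11 top v 198.4211444124508 u 278.9125327559682 364.067302870399
foot [290.8646 218.7031] [350.118  275.1139]
```

View pics/c5.png

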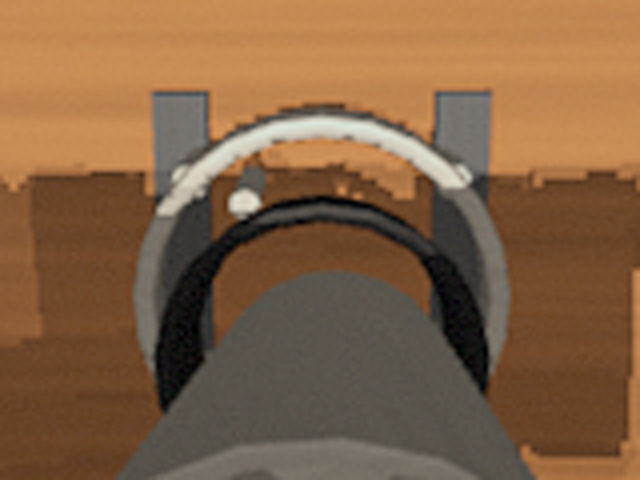

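```bash
python3 -m handwheel '[[-0.05,0.01,0.2,0,0,0],[0,0,0.4,0,0,0],[0,0,0.5,0,0,0],[0,0,0.5,0,0,0],[0,0,0.3,0,0,0],[0,0,0.15,0,0,0],[0,0,0,0,0,0],[0,0,0,0,0,0]]'
```

```text
clock: 14.05
tcp_pos: [0.6124, -0.0189, 0.1584]
tcp_rot: [-0.0, 1.0, -0.016, 0.0]
ft_force: [-0.6, 1.2, -2.6]
gripper_width: 0.0651
grasp_force: 20.0
```

```bash
python3 -m handwheel '[[0,0,0.05,0,0,0],[0,0,0.05,0,0,0],[0,0,0.05,0,0,0]]'; python3 -c "
from h import *
for i in range(1): print(robot.observe()['ft_force'],robot.observe()['tcp_pos'])"
```

```text
clock: 14.35
tcp_pos: [0.6125, -0.0188, 0.154]
tcp_rot: [-0.0, 1.0, -0.016, 0.001]
ft_force: [0.1, 3.0, -1.1]
gripper_width: 0.0654
grasp_force: 20.0
[ 0.0631  3.0327 -1.0977] [ 0.6125 -0.0188  0.154 ]
```

```bash
for i in 1 2 3; do python3 -m handwheel '[[0,0,0,0,0,0]]' | grep -E 'pos|force'; done
```

```text
tcp_pos: [0.6123, -0.0189, 0.1536]
ft_force: [-0.3, 1.7, -2.2]
grasp_force: 20.0
tcp_pos: [0.6123, -0.0189, 0.1536]
ft_force: [-0.7, 1.8, -1.5]
grasp_force: 20.0
tcp_pos: [0.6123, -0.0189, 0.1537]
ft_force: [-0.1, 2.2, -2.0]
grasp_force: 20.0
```

```bash
for i in 1 2; do python3 -m handwheel '[[0,-0.04,0,0,0,0],[0,0,0,0,0,0]]' | grep -E 'pos|ft'; done; python3 -m handwheel '[[0,0,0,0,0,0]]' | grep -E 'pos|ft'
```

```text
tcp_pos: [0.612, -0.0181, 0.1534]
ft_force: [0.1, 0.3, -3.7]
tcp_pos: [0.6122, -0.0168, 0.1535]
ft_force: [-1.0, -0.2, -3.5]
tcp_pos: [0.6122, -0.0167, 0.1535]
ft_force: [-0.2, 0.1, -2.0]
```

Shifting +y freed the contact, so I'll go on down in small steps.

```bash
for i in 1 2; do python3 -m handwheel '[[0,0,0.05,0,0,0],[0,0,0.05,0,0,0],[0,0,0,0,0,0]]' | grep -E 'pos|ft'; done
```

```text
tcp_pos: [0.6121, -0.0167, 0.1502]
ft_force: [-0.5, -0.1, -3.1]
tcp_pos: [0.6121, -0.0166, 0.1473]
ft_force: [-0.7, 0.0, -2.4]
```

```bash
python3 -m handwheel '[[0,0,0.05,0,0,0],[0,0,0.05,0,0,0],[0,0,0,0,0,0]]' | grep -E 'pos|ft'
```

```text
tcp_pos: [0.6121, -0.0167, 0.1443]
ft_force: [-0.0, -0.2, -2.5]
```

```bash
python3 -m handwheel '[[0,0,0.05,0,0,0],[0,0,0,0,0,0]]' | grep -E 'pos|ft'; python3 -m handwheel '[[0,0,0,0,0,0]]' | grep -E 'pos|ft'
```

```text
tcp_pos: [0.6122, -0.0167, 0.1429]
ft_force: [0.5, 0.0, -3.3]
tcp_pos: [0.6123, -0.0166, 0.143]
ft_force: [-0.7, -0.4, -2.9]
```

```bash
for i in 1 2; do python3 -m handwheel '[[0,0,0.05,0,0,0],[0,0,0,0,0,0]]' | grep -E 'pos|ft'; done
```

```text
tcp_pos: [0.6122, -0.0167, 0.1414]
ft_force: [-0.7, -0.5, -2.3]
tcp_pos: [0.6122, -0.0167, 0.1399]
ft_force: [0.3, -0.2, -2.1]
```

```bash
python3 -m handwheel '[[0,0,0.05,0,0,0],[0,0,0,0,0,0]]' | grep -E 'pos|ft'; python3 -m handwheel '[[0,0,0,0,0,0]]' | grep -E 'pos|ft'
```

```text
tcp_pos: [0.6122, -0.0168, 0.1384]
ft_force: [-0.1, -0.6, -2.0]
tcp_pos: [0.6122, -0.0168, 0.1385]
ft_force: [-0.4, -1.8, -2.1]
```

```bash
for i in 1 2; do python3 -m handwheel '[[0,0,0,0,0,0]]' | grep ft; done; python3 -m handwheel '[[0,0.01,0.03,0,0,0],[0,0,0,0,0,0]]' | grep -E 'pos|ft'; python3 -m handwheel '[[0,0,0,0,0,0]]' | grep -E 'ft'
```

```text
ft_force: [-0.1, -0.8, -2.3]
ft_force: [-0.7, -1.2, -3.0]
tcp_pos: [0.6123, -0.0169, 0.1377]
ft_force: [-1.0, -1.2, -2.6]
ft_force: [-0.2, -1.4, -2.6]
```

```bash
for i in 1 2; do python3 -m handwheel '[[0.0,0.015,0.03,0,0,0],[0,0,0,0,0,0]]' | grep -E 'pos|ft'; done; python3 -m handwheel '[[0,0,0,0,0,0]]' | grep -E 'ft'
```

```text
tcp_pos: [0.6122, -0.0172, 0.1366]
ft_force: [0.2, -0.4, -3.5]
tcp_pos: [0.6124, -0.0175, 0.1358]
ft_force: [-0.3, 1.1, -3.0]
ft_force: [-0.1, 1.1, -2.1]
```

```bash
for i in 1 2; do python3 -m handwheel '[[0.0,-0.005,0.03,0,0,0],[0,0,0,0,0,0]]' | grep -E 'pos|ft'; done; python3 -m handwheel '[[0,0,0,0,0,0]]' | grep -E 'ft'
```

```text
tcp_pos: [0.6124, -0.0175, 0.135]
ft_force: [-0.6, 1.9, -0.7]
tcp_pos: [0.6125, -0.0175, 0.1343]
ft_force: [0.1, 1.1, -0.1]
ft_force: [-0.5, 1.5, 1.0]
```

```bash
for i in 1 2 3; do python3 -m handwheel '[[0,0,0,0,0,0]]' | grep -E 'pos|ft'; done
```

```text
tcp_pos: [0.6124, -0.0175, 0.1343]
ft_force: [-0.7, 1.6, 0.8]
tcp_pos: [0.6124, -0.0175, 0.1342]
ft_force: [-0.3, 1.5, 2.0]
tcp_pos: [0.6124, -0.0175, 0.1342]
ft_force: [-0.5, 1.7, 1.7]
```

The sleeve now bears the beaker: the vertical force went from −3 to about +1.5 N, a steady 4–5 N touch, with the foot at about 0.043. Releasing.

```bash
python3 -m handwheel '[[0,0,0,0,0,0],[0,0,0,0,0,0],[0,0,0,0,0,0],[0,0,0,0,0,0],[0,0,0,0,0,0]]' 100; python3 -m handwheel '[[0,0,-0.2,0,0,0],[0,0,-0.4,0,0,0],[0,0,-0.6,0,0,0],[0,0,-0.8,0,0,0],[0,0,-1,0,0,0],[0,0,-1,0,0,0],[0,0,-1,0,0,0],[0,0,0,0,0,0]]'
python3 - <<'E'
from h import *
import pickle
s=robot.observe();c=robot.calibration('wrist');f=robot.grab_frame('wrist');pickle.dump((c,s),open('w6.pkl','wb'))
g=robot.grab_frame('side'); cv2.imwrite('pics/w6.png',np.hstack([cv2.resize(f[:300,120:520,::-1],(400,300)),cv2.resize(g[170:290,260:420,::-1],(400,300),interpolation=cv2.INTER_CUBIC)]))
a=np.linspace(0,6.28,90)
for z in (.155,.163,.170):
    m=np.array([proj('',[.6108+.033*np.cos(t),-.0185+.033*np.sin(t),z],c) for t in a]); print(z,m.min(0),m.max(0))
E
```

```text
clock: 19.35
tcp_pos: [0.6122, -0.0176, 0.134]
tcp_rot: [0.0, 1.0, -0.016, -0.0]
ft_force: [-0.0, -0.4, -0.7]
gripper_width: 0.0876
grasp_force: 0.0
clock: 20.15
tcp_pos: [0.6144, -0.0176, 0.2905]
tcp_rot: [-0.0, 1.0, -0.016, 0.005]
ft_force: [0.6, 0.6, 0.6]
gripper_width: 0.0876
grasp_force: 0.0
0.155 [283.6404 197.0865] [359.7457 270.5782]
0.163 [282.6624 198.6026] [360.801  273.9049]
0.17 [281.7628 199.9994] [361.7718 276.9602]
```

View pics/w6.png

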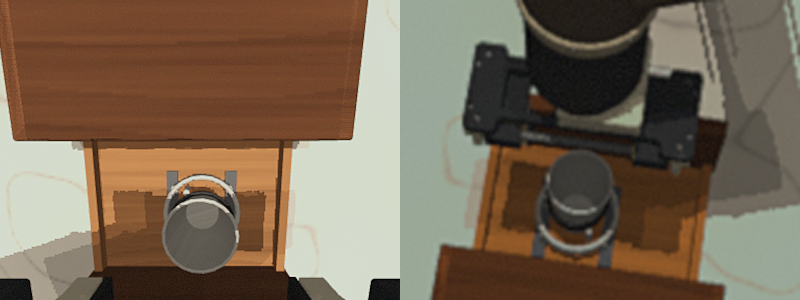

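The released beaker stands upright in the sleeve. Its rim spans u=282–360, v=196–272, within about 2 px of the centred-upright prediction. The gripper is clear and the tray is out, so I'm handing in.

```bash
python3 -c "
from cell import robot
print(robot.job_done())"
```

```text
the job is handed in; nothing more can be done
None
```

I pulled the tray out to its stop, lowered the beaker upright into the sleeve with about a 4–5 N touch, and released it; the job is handed in at about 20 s, with no verdict shown.

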